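Fit the control board into the saw's open card rack and lever it home

TASK

Take the control board by its aluminium top rail out of the wooden card stand and lower it, levers open, down the guides of the empty front slot of the open card rack until it rests on the connector, then let go of it; do not shove it home by hand. Then push (do not pinch) its two red ejector levers inward, gently because the plastic snaps, turn and turn about in small bites so that the board is drawn down level, and go back to each until both lie flat and the board is fully home like its neighbour. Leave the other things on the bench undisturbed.

Things in the scene. Friction and masses are not known exactly. Their poses are not given: they have to be found in the camera images.
- board_rail (a point): Centre of the aluminium top rail of the upright green board; rail 148 long (y), 10 thick (x), 12 mm high. Grip it by its thickness, in the middle 60 mm between the levers. x points out of the board's back, y along it, z up. Below it the board is 3 mm thick, with parts up to 14 mm proud on the -x face, from 16 mm below this point down.
- board: The board with its levers, 0.26 kg, 150 mm long. Origin: tip of the plug at its foot (90 mm long, tapering from 5.4 mm to 1.6 mm at the tip), 74 mm below board_rail; same axes. At each end a runner 5 mm thick, from 8 to 64 mm below board_rail.
- lever_left (a joint): Red lever at the board's +y end (rad). 0 = home, flat inward over the rail; up to 1.40 = open, upright, still leaning slightly inward. Pivot: 70 mm along +y from board_rail and 11 mm above it, axis along x. Handle 51 mm from the pivot, 10 to 12 mm wide (x), 7 mm thick. Stays where left (friction 1 N at the pad).
- lever_right (a joint): The same lever, mirrored, at the board's -y end: pivot 70 mm along -y from board_rail and 11 mm above it. With the board resting on the connector a lever swings freely to about 0.7 rad, where its toe catches under the rack's lip; from there to a hard stop at 0 it draws its end down 9 to 11 mm against 4 to 16 N square to the handle at the pad.
- lever_left_pad (a point): Thumb pad of the left lever, on the face that is uppermost when home (outer when open): 46 mm from the pivot along the handle and 5 mm off the line through the pivot. Pads and levers are hard plastic and snap at a little over 20 N.
- lever_right_pad (a point): The same point on the right lever. One lever brought home while the other is open leaves the board nearly 3 degrees crooked; one at about 0.4 with the other open, 1.5 degrees. The last part of the stroke is stiff, and pressing one lever home lifts the other end a little (its lever up to 0.15), so press each on its stop again. Levers lie flat below 0.08.
- slot (a point): Where board_rail must be when the board is fully home in the empty front slot; 84 mm above the table; axes as the board's. A board let down on the connector rests with board_rail 9 to 11 mm above this point; pushing it on by hand would take 30 to 60 N. At each end a nylon guide: channel 7 mm wide, 1 mm play endways, its flared mouth 70 mm above the table takes 2 to 3 mm of error.
- rack: The open grey sheet-metal card rack (fixed): origin under its centre, 160 (x) by 181 mm (y); slot 32 mm towards -x. Side plates 104 mm high with rolled lips whose inner edges lie 80 mm either side along y, 101 mm up. A like board sits home 68 mm behind the slot, levers shut, 100 mm high.
- kerf (a point): Middle of the top of the front saw kerf (7.6 mm wide, 26 mm deep) in the fixed wooden card stand, 62 x 170 x 40 mm high, where the board stands at the start, board_rail 48 mm above this point; axes as the slot's.
- tape_rule: Bystander, not to be disturbed: the yellow tape measure; origin at the centre of its underside.
- driver: Bystander, not to be disturbed: the red screwdriver; origin at the centre of its underside.
- pack_block: Bystander, not to be disturbed: the pine block; origin at the centre of its underside.
- corner_key_1: Bystander, not to be disturbed: a light nylon corner key, an L of 42 x 42 x 9 mm; origin at the centre of its underside.
- corner_key_2: Bystander, not to be disturbed: a light nylon corner key, an L of 42 x 42 x 9 mm; origin at the centre of its underside.
- corner_key_3: Bystander, not to be disturbed: a light nylon corner key, an L of 42 x 42 x 9 mm; origin at the centre of its underside.
Not all that is in view belongs to the job. What is shaped like the board but purple or yellow is not meant.

How it is judged (in metres and radians):
On the way:
1. the board stands in the guides of the front slot, resting on the connector, levers open, let go of (x of board_rail in the frame of slot between -0.003 and 0.003 m and y of board_rail in the frame of slot between -0.003 and 0.003 m and z of board_rail in the frame of slot between 0.006 and 0.015 m and angle between the x axis of board_rail and the x axis of slot, either way round below 0.06 rad and angle between board_rail's own z axis and vertical below 0.06 rad and value of joint each of lever_left, lever_right above 0.8 rad and contact force between the fingers and board below 0.3 N), for 0.2 s.
At the end, for the whole second after the job is handed in: The board sits fully home in the front slot (rail within 3 mm sideways and no more than 1.5 mm above its home height, upright within the play of its guides), both levers lie flat against their stops (below 0.08 rad, 4 mm at the pad) and everything is at rest (x of board_rail in the frame of slot between -0.003 and 0.003 m and y of board_rail in the frame of slot between -0.003 and 0.003 m and z of board_rail in the frame of slot between -0.003 and 0.0015 m and angle between board_rail's own z axis and vertical below 0.05 rad and value of joint each of lever_left, lever_right below 0.08 rad and velocity of joint each of lever_left, lever_right below 0.1 rad/s and linear speed of board below 0.02 m/s); the robot touches nothing.
It fails at once if a lever is pushed or squeezed with more than 22 N (contact force between the arm and lever_left above 22 N or contact force between the arm and lever_right above 22 N).
It fails at once if the board is drawn in crooked (one end more than 2.5 degrees lower than the other while its tongue is in the contacts) (z of board_rail in the frame of slot below 0.0095 m and horizontal distance between board_rail and slot below 0.01 m and angle between the y axis of board_rail and the z axis of slot, either way round below 1.527 rad).
It fails at once if the board is shoved home by hand, with both levers still open (z of board_rail in the frame of slot below 0.0045 m and horizontal distance between board_rail and slot below 0.01 m and value of joint each of lever_left, lever_right above 0.6 rad).
It fails at once if a bystander is moved by more than 2 cm (distance of any of tape_rule, driver, pack_block, corner_key_1, corner_key_2, corner_key_3 from where it was at the start of the episode above 0.02 m).
It also fails if it takes over 70 s, if anything falls off the work surface, if the arm or the gripper's body presses on something with over 40 N, if the wrist force passes 120 N, or if a joint passes its speed limit or range.

ROBOT

A 6-joint arm with a two-finger parallel gripper is mounted at the origin on the work surface; the furniture and walls round the work are solid. World frame = base frame: x ahead of the robot, y to its left, z up, the work surface at z = 0. Lengths are in mm, angles in rad, forces in N, time in s.
With the tool pointing down it reaches from about 275 to 750 mm from the base axis. Payload 10.2 kg.
Tool frame: the origin (TCP) lies at the very end of the fingers, on their centre line; the grasp point (between the pads) lies 19 mm behind it; z points along the fingers, y is the line along which they close (so a half turn about z gives the same grasp; the last joint's range is limited). The gripper opens to 85 mm and grips with 20 to 120 N. Pads are 22 mm wide; open, the fingers measure 114 mm over their backs; the gripper's body (76 mm by 85 mm) begins 54 mm behind the grasp point. The pads swing forward as they close: fully open they stand 13 mm farther back than shut.
Start: joints at [0.901, 0.313, 1.498, -0, 1.331, -0.223], TCP at [226.856, 473.463, 231.294] pointing down, gripper open.
Joint ranges: [-2.94, 2.94], [-0.97, 2.17], [0.19, 2.56], [-1.23, 4.37], [0.02, 3.11], [-2.88, 2.88]. Speed limits (rad/s): [2.39, 2.39, 3.01, 3.14, 3.14, 3.14].

INTERFACE

Orientations are given as a unit quaternion [w, x, y, z].
In Python, from rig import telemetry, optics, ctrl gives the robot as it stands.
- The arm moves only by the tool servo_tool, never from a script. Its argument "deltas" is a list of rows, each a list of 3 entries, a list of its own where there are three numbers: the shift along the tool's x, y, z in units of 20 cm (1.0 is 20 cm), then the turn, a rotation vector about the tool's x, y, z in units of 90 degrees (1.0 is 90 degrees), then the opening, from 0 (shut) to 1 (fully open). A call has 1 to 8 rows; each row shifts and turns the commanded pose from where the row before left it, along the tool's axes as they then stand; what a row does not reach is not made up. A row lasts 1/10 s, in which the tool goes at most 50 mm and 8.59 degrees, less where a joint would pass 70% of its speed; a pose out of reach is approached as far as the arm can. A call with a number of a shift or a turn outside -1 to 1 is refused whole. A call with a gripper value outside its range is refused whole. The fingers move at their own pace and stop on an object; "squeeze" is the grip in N (left out, the last holds). Time passes only in rows, so rows that do not move let the fingers close. It gives the time, the measured TCP pose, the force, the opening and the grip force at its end, in the units of the state.
- telemetry.sense(): the state, without advancing time (a new reading comes with each control period).
- optics.capture(name): name is "scene" or "top"; returns the picture (480x640x3 uint8, blue, green, red); there is no depth.
- optics.camera_model(name): a dict with "vfov" (degrees; the focal length in pixels is half the picture's height over the tangent of half this angle, whatever the lens; pixels are square), "cx", "cy" (the principal point, pixels), "R" (3x3) and "t" (3): a world point X has camera coordinates R X + t. Camera axes: x right, y down, z forward; pixel columns grow to the right and rows downward; lengths in mm; the calibration is good to about 2 mm. A picture is of the moment at which its call begins. camera_model takes no time and is no camera call.
- ctrl.finish_job(): hands the job in; it is judged then, once.
The state is a dict: "time_s": time; "joints": joint angles; "dq": joint speeds; "tau": joint torques, N m; "eef_pos": TCP position; "ee_rot": TCP orientation; "force": force on the tool from outside, world axes, zero at the start; "wrist_torque": the same for the moment, N m; "grip_width": opening from 0.0 (shut) to 1.0 (fully open); "grip_force": force on a finger pad.
Only numpy, scipy, OpenCV 4.12 (cv2) and the standard library are available. Lean on these libraries where they do the work, as an engineer would, in place of code of your own. Each camera call takes 0.05 s, during which the arm holds its last target. There are 200 camera calls.

## Working session

There is one attempt and no reset: what is moved stays moved. The work goes in short steps, Python scripts to look and compute and a tool call to move; the robot and the scene stay as the last step left them, time stands still between calls to the robot, and variables do not carry over. Pictures are saved under pics/ and viewed, at most 10 in all, crops included, and the job is handed in when it is done.

Besides the shell and the picture viewer there is one more tool, called after "Request:" as name(argument=value, ...) on one line, values as JSON. servo_tool: Moves the arm, as the interface text tells. Its arguments: {"type":"object","properties":{"deltas":{"type":"array"},"squeeze":{"type":"number"}},"required":["deltas"]}

```bash
mkdir -p pics; ls
python3 - <<'E'
from rig import telemetry, optics
import cv2,json
for n in("scene","top"):
    cv2.imwrite(f"pics/{n}0.png",optics.capture(n)); m=optics.camera_model(n); print(n,m)
print(telemetry.sense())
E
```

```text
pics
scene {'vfov': 49.33363806193696, 'cx': 326.2874502894985, 'cy': 246.0058224191172, 'R': array([[ 0.80468462, -0.59368448, -0.00462616],
       [-0.32286861, -0.431053  , -0.84258482],
       [ 0.49823541,  0.67950868, -0.5385438 ]]), 't': array([-376.53273249,  215.43778536, 1204.06882116])}
top {'vfov': 54.356014319891585, 'cx': 320.8082598311572, 'cy': 229.22629640962586, 'R': array([[-0.0045576 , -0.99996354, -0.00722185],
       [-0.99517879,  0.0052431 , -0.09793719],
       [ 0.09797148,  0.00674068, -0.99516639]]), 't': array([  30.62550557,  481.60999504, 1178.48527553])}
{'time_s': 0.1, 'joints': array([ 9.00609989e-01,  3.13403197e-01,  1.49833124e+00,  1.51666805e-05,
        1.33100594e+00, -2.23374576e-01]), 'dq': array([-5.57302940e-04, -2.36820211e-03, -3.23377786e-03,  6.93345423e-04,
        5.97747644e-05,  8.88630504e-04]), 'tau': array([ 2.82462475e-03, -4.12894607e+01, -2.60142696e+01, -1.74606489e-04,
        3.01841239e-03,  5.60994621e-06]), 'eef_pos': array([226.70457437, 473.28662439, 230.79886832]), 'ee_rot': array([-2.54586242e-04,  2.21553865e-01,  9.75147966e-01, -5.14348138e-04]), 'force': array([ 0.64557571,  0.53028097, -0.33968913]), 'wrist_torque': array([ 0.01595499, -0.00239081, -0.02153057]), 'grip_force': 0.0, 'grip_width': 0.9993779690897782}
```

View pics/scene0.png

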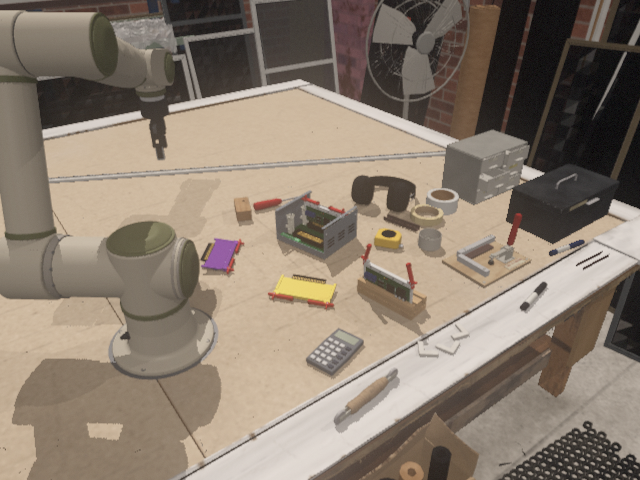

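View pics/top0.png

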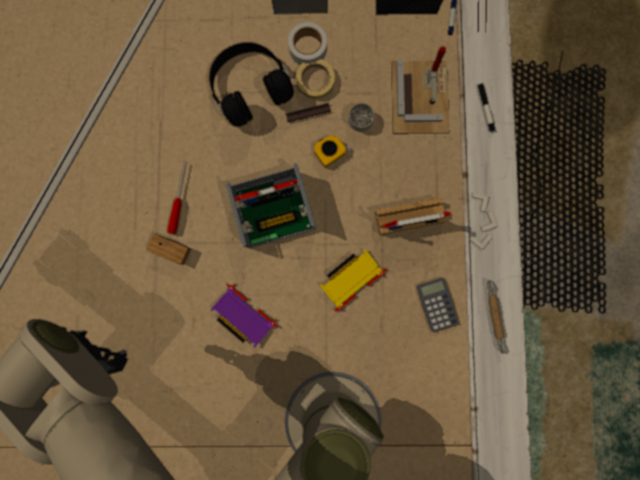

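The scene picture shows the upright board in the wooden stand at (390,280) and the rack at (316,222). In the top picture they are at (413,217) and (272,207). These could be mistaken for the board: purple lying flat at top (244,315), yellow lying flat at top (353,280), and the neighbour already home in the rack at top (268,190). I choose the upright green board in the stand and will check it in a close crop.

Run:
```python
import cv2,numpy as np
s=cv2.imread("pics/scene0.png");t=cv2.imread("pics/top0.png")
def c(im,x,y,w,h,k):return cv2.resize(im[y:y+h,x:x+w],None,fx=k,fy=k,interpolation=cv2.INTER_CUBIC)
cv2.imwrite("pics/ctop.png",np.vstack([c(t,365,180,100,75,8)[:300+300]]))
a=c(t,220,155,100,100,4);b=c(t,365,185,100,60,4)
d=c(s,350,235,90,90,4.44)[:400,:400];e=c(s,265,180,100,90,4)
W=np.zeros((600,800,3),np.uint8)
cv2.imwrite("pics/crack.png",c(t,220,160,100,75,8)*1)
cv2.imwrite("pics/cs.png",c(s,265,185,170,127,4.7))
```

```text
(no output)
```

View pics/ctop.png

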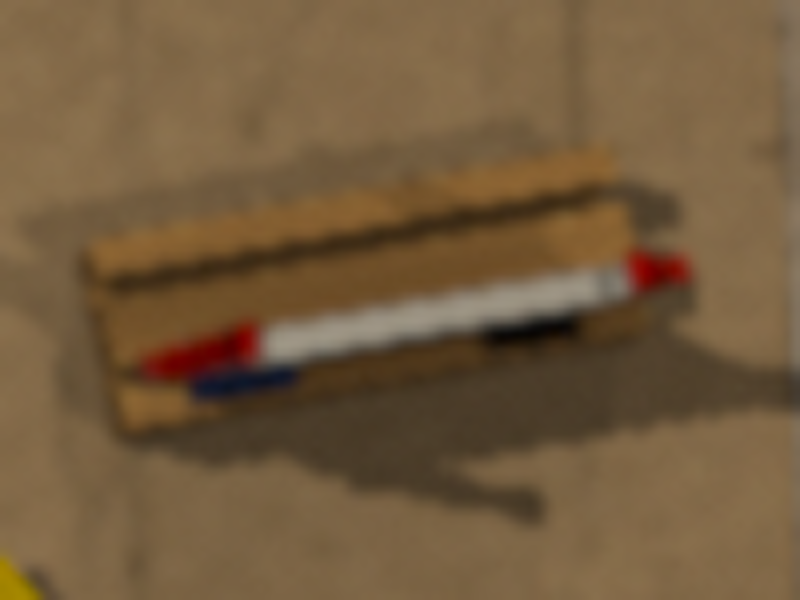

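View pics/crack.png

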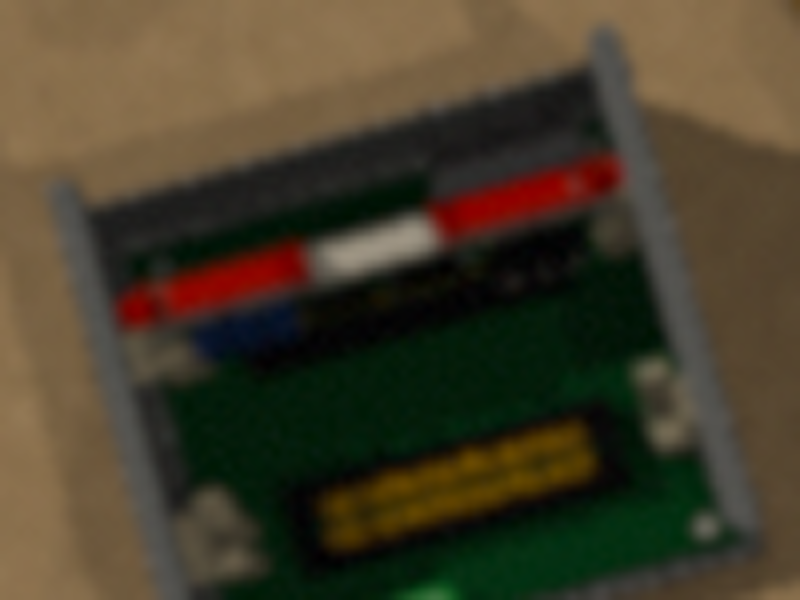

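View pics/cs.png

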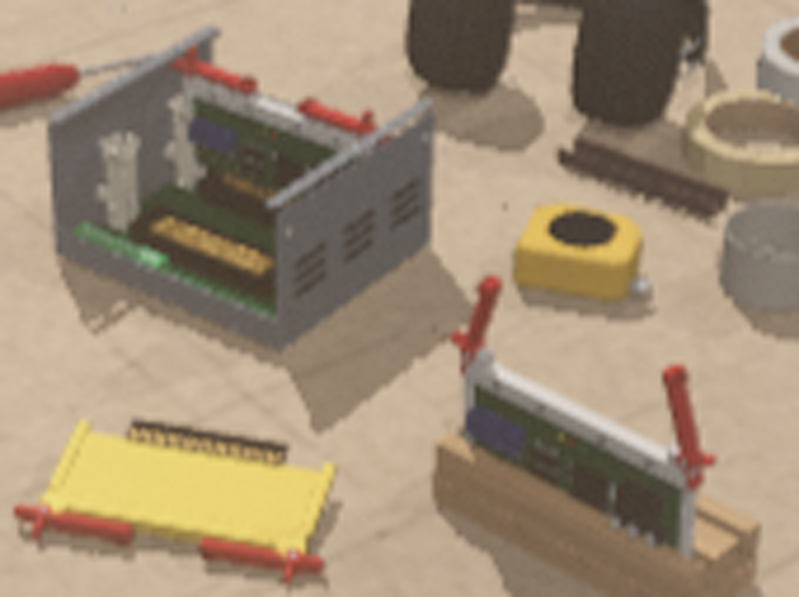

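```bash
cat > h.py <<'E'
import numpy as np
from rig import optics
def cam(n):
    m=optics.camera_model(n);return m,240/np.tan(np.radians(m['vfov']/2))
def bp(n,u,v,z):
    m,f=cam(n);d=m['R'].T@np.array([(u-m['cx'])/f,(v-m['cy'])/f,1]);C=-m['R'].T@m['t'];return (C+d*(z-C[2])/d[2])
def pj(n,X):
    m,f=cam(n);p=m['R']@np.asarray(X,float)+m['t'];return np.array([m['cx']+f*p[0]/p[2],m['cy']+f*p[1]/p[2]])
def cr(u,v,o,k):return ((u+.5)/k-.5+o[0],(v+.5)/k-.5+o[1])
E
python3 - <<'E'
from h import *
np.set_printoptions(precision=1,suppress=True)
def show(t,n,o,k,L):
    print(t)
    for u,v,z in L:print((u,v),bp(n,*cr(u,v,o,k),z))
show("board top","top",(365,180),8,[(265,345,94),(625,280,94),(600,280,94),(85,250,40),(612,150,40),(648,322,40),(122,432,40),(100,285,40),(628,187,40)])
show("rack top","top",(220,160),8,[(60,185,104),(605,30,104),(750,545,104),(175,600,104),(120,310,96),(622,170,96),(305,262,99),(432,222,99),(370,242,90)])
show("board scene","scene",(265,185),4.7,[(485,365,94),(690,468,94),(435,440,40),(688,575,40),(755,525,40)])
show("rack scene","scene",(265,185),4.7,[(52,120,104),(213,32,104),(432,103,104),(275,207,104),(60,250,0),(280,345,0),(432,240,0)])
E
```

```text
board top
(265, 345) [ 489.8 -158.4   94. ]
(625, 280) [ 509.  -267.8   94. ]
(600, 280) [ 509.  -260.2   94. ]
(85, 250) [ 526.5 -110.5   40. ]
(612, 150) [ 557.7 -278.7   40. ]
(648, 322) [ 502.5 -288.5   40. ]
(122, 432) [ 468.3 -121.2   40. ]
(100, 285) [ 515.3 -115.    40. ]
(628, 187) [ 545.8 -283.5   40. ]
rack top
(60, 185) [588.5 254.7 104. ]
(605, 30) [635.4  89.3 104. ]
(750, 545) [477.7  45.7 104. ]
(175, 600) [462.  218.2 104. ]
(120, 310) [551.4 237.5  96. ]
(622, 170) [593.8  84.6  96. ]
(305, 262) [565.3 180.8  99. ]
(432, 222) [577.4 142.3  99. ]
(370, 242) [573.1 162.2  90. ]
board scene
(485, 365) [ 489.9 -144.7   94. ]
(690, 468) [ 512.8 -275.2   94. ]
(435, 440) [ 474.3 -124.5   40. ]
(688, 575) [ 503.3 -289.9   40. ]
(755, 525) [ 559.6 -281.2   40. ]
rack scene
(52, 120) [439.8 207.2 104. ]
(213, 32) [587.5 246.1 104. ]
(432, 103) [640.2  84.1 104. ]
(275, 207) [487.7  40.5 104. ]
(60, 250) [448.  221.7   0. ]
(280, 345) [496.5  48.8   0. ]
(432, 240) [646.9  88.    0. ]
```

Request:
servo_tool(deltas=[[[0,0,0],[0,0,0.086],0.5],[[0,0,0],[0,0,0.086],0.5],[[0,0,0],[0,0,0.086],0.5],[[0,0,0],[0,0,0.086],0.5],[[0,0,0],[0,0,0.086],0.5],[[0,0,0],[0,0,0.086],0.5],[[0,0,0],[0,0,0.086],0.5],[[0,0,0],[0,0,0],0.5]], squeeze=50)

```text
time_s: 0.9
eef_pos: [226.8, 473.3, 231.0]
ee_rot: [0.0, 0.642, 0.767, -0.0]
force: [0.7, 0.0, 0.4]
grip_width: 0.502
grip_force: 0.0
```

Request:
servo_tool(deltas=[[[-0.223,0.046,0],[0,0,0],0.5],[[-0.223,0.046,0],[0,0,0],0.5],[[-0.223,0.046,0],[0,0,0],0.5],[[-0.223,0.046,0],[0,0,0],0.5],[[-0.223,0.046,0],[0,0,0],0.5],[[-0.223,0.046,0],[0,0,0],0.5],[[-0.223,0.046,0],[0,0,0],0.5],[[-0.223,0.046,0],[0,0,0],0.5]])

```text
time_s: 1.7
eef_pos: [362.8, 133.6, 231.4]
ee_rot: [0.0, 0.64, 0.769, 0.0]
force: [1.3, 1.4, -0.4]
grip_width: 0.499
grip_force: 0.0
```

Request:
servo_tool(deltas=[[[-0.223,0.046,0],[0,0,0],0.5],[[-0.223,0.046,0],[0,0,0],0.5],[[-0.223,0.046,0],[0,0,0],0.5],[[-0.223,0.046,0],[0,0,0],0.5],[[-0.223,0.046,0],[0,0,0],0.5],[[-0.223,0.046,0],[0,0,0],0.5],[[-0.223,0.046,0],[0,0,0],0.5],[[-0.223,0.046,0],[0,0,0],0.5]])

```text
time_s: 2.5
eef_pos: [498.6, -204.6, 231.1]
ee_rot: [-0.0, 0.64, 0.769, 0.0]
force: [0.3, 0.8, -0.0]
grip_width: 0.492
grip_force: 0.0
```

Request:
servo_tool(deltas=[[[0,0,0],[0,0,0],0.5],[[0,0,0],[0,0,0],0.5]])

```text
time_s: 2.7
eef_pos: [498.1, -203.0, 230.6]
ee_rot: [-0.001, 0.641, 0.768, 0.0]
force: [0.2, -0.1, 0.3]
grip_width: 0.502
grip_force: 0.0
```

Request:
servo_tool(deltas=[[[0,0,0.15],[0,0,0],0.5],[[0,0,0.15],[0,0,0],0.5],[[0,0,0.15],[0,0,0],0.5],[[0,0,0.15],[0,0,0],0.5],[[0,0,0.1],[0,0,0],0.5],[[0,0,0.07],[0,0,0],0.5],[[0,0,0],[0,0,0],0.5]])

```text
time_s: 3.4
eef_pos: [497.4, -200.9, 76.0]
ee_rot: [-0.002, 0.64, 0.768, -0.0]
force: [-0.3, 0.5, 0.0]
grip_width: 0.495
grip_force: 0.0
```

Run:
```python
from h import *
import cv2
s=optics.capture("scene")
c=lambda im,x,y,w,h,k:cv2.resize(im[y:y+h,x:x+w],None,fx=k,fy=k,interpolation=cv2.INTER_CUBIC)
cv2.imwrite("pics/g1.png",c(s,330,200,130,130,4.6))
```

```text
(no output)
```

View pics/g1.png

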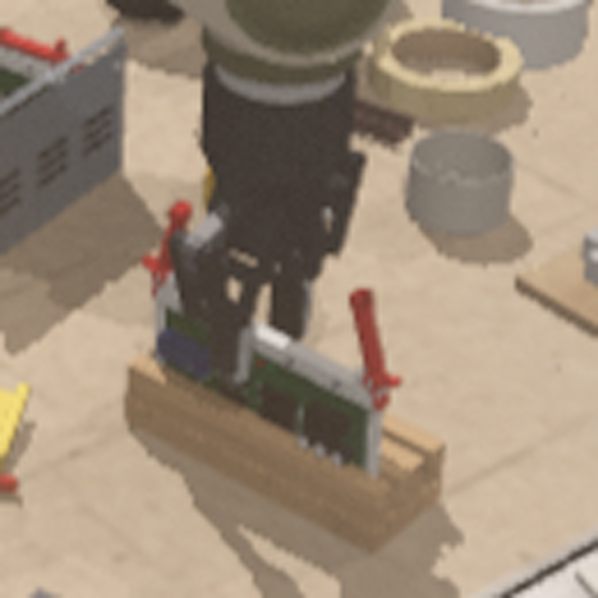

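The fingers straddle the rail near its middle at crop (262,340), with the levers clear on both sides. Closing.

Request:
servo_tool(deltas=[[[0,0,0],[0,0,0],0.3],[[0,0,0],[0,0,0],0.15],[[0,0,0],[0,0,0],0],[[0,0,0],[0,0,0],0],[[0,0,0],[0,0,0],0],[[0,0,0],[0,0,0],0],[[0,0,0],[0,0,0],0]], squeeze=50)

```text
time_s: 4.15
eef_pos: [499.0, -202.8, 78.4]
ee_rot: [0.001, 0.641, 0.767, 0.0]
force: [-0.0, 1.2, 5.8]
grip_width: 0.101
grip_force: 49.9
```

Request:
servo_tool(deltas=[[[0,0,-0.02],[0,0,0],0],[[0,0,-0.05],[0,0,0],0],[[0,0,-0.1],[0,0,0],0],[[0,0,-0.15],[0,0,0],0],[[0,0,-0.15],[0,0,0],0],[[0,0,-0.15],[0,0,0],0],[[0,0,-0.1],[0,0,0],0],[[0,0,0],[0,0,0],0]])

```text
time_s: 4.95
eef_pos: [498.9, -203.2, 224.2]
ee_rot: [0.002, 0.641, 0.767, 0.0]
force: [0.0, -0.3, -2.3]
grip_width: 0.103
grip_force: 49.1
```

Run:
```python
from h import *
from rig import telemetry
import cv2
s=optics.capture("scene");t=optics.capture("top");S=telemetry.sense();print(S['eef_pos'],S['ee_rot'],S['force'],S['wrist_torque'])
c=lambda im,x,y,w,h,k:cv2.resize(im[y:y+h,x:x+w],None,fx=k,fy=k,interpolation=cv2.INTER_CUBIC)
cv2.imwrite("pics/g2.png",np.hstack([c(s,340,170,100,150,4),c(t,370,160,100,150,4)]))
```

```text
[ 497.85808551 -202.51452453  220.64628328] [-5.96920351e-04  6.41341407e-01  7.67255377e-01 -1.75963975e-04] [-0.7607587  -0.22007594 -2.34031271] [0.01036644 0.01874404 0.01822811]
```

View pics/g2.png

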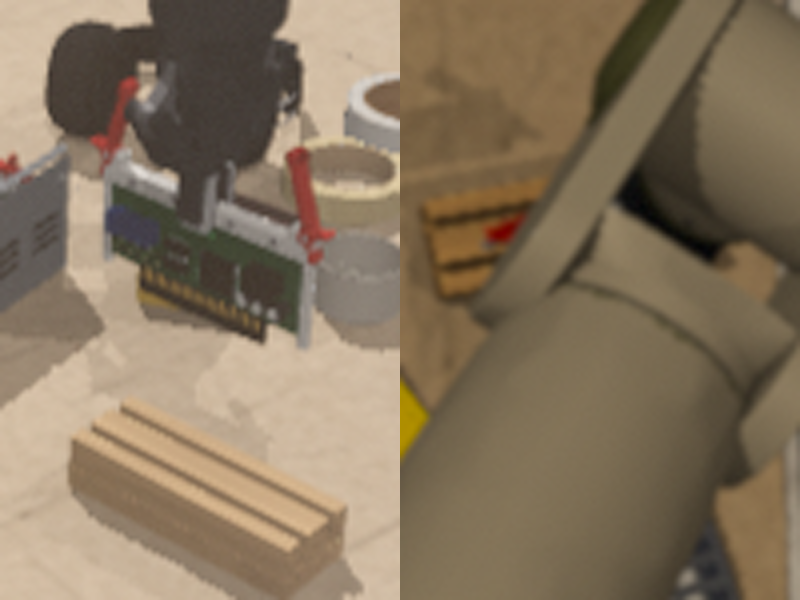

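Run:
```python
from h import *
from scipy.optimize import least_squares
np.set_printoptions(precision=2,suppress=True)
T=(220,160);S=(265,185)
obs=[("top",60,185,-80*-1,85,104,T,8),("top",605,30,80,-85,104,T,8),("top",750,545,-80,-85,104,T,8),
("scene",52,120,-80,88,104,S,4.7),("scene",213,32,80,88,104,S,4.7),("scene",432,103,80,-88,104,S,4.7),("scene",275,207,-80,-85,104,S,4.7),
("scene",60,250,-80,90.5,0,S,4.7),("scene",280,345,-80,-90.5,0,S,4.7),("scene",432,240,80,-90.5,0,S,4.7),
("top",120,310,36,77,96,T,8),("top",622,170,36,-77,96,T,8),("top",305,262,36,20,98,T,8),("top",435,222,36,-20,98,T,8)]
def W(p,X):
    c,s=np.cos(p[2]),np.sin(p[2]);return [p[0]+c*X[0]-s*X[1],p[1]+s*X[0]+c*X[1],X[2]]
def res(p,sel=None):
    return np.concatenate([ (pj(o[0],W(p,o[3:6]))-cr(o[1],o[2],o[6],o[7])) for o in obs if sel in(None,o[0])])
for sel in(None,"top","scene"):
    r=least_squares(res,[535,150,.27],args=(sel,),loss='soft_l1');print(sel,r.x,"slot",W(r.x,[-32,0,84]));print(r.fun.reshape(-1,2).tolist() if 0 else r.fun)
# held board
z=231.4;p=[497.9,-202.5,.178]
O=(340,170)
for X in [(-5,74,6),(-5,-74,6),(5,74,6),(0,75,-64),(0,-75,-64),(0,45,-74),(0,-45,-74)]:
    q=pj("scene",W(p,[X[0],X[1],z+X[2]]));print(X,(q-O+.5)*4-.5)
```

```text
None [538.45 149.21   0.29] slot [np.float64(507.7492879684314), np.float64(140.20138813315356), 84]
[ 0.6  -1.12 -0.34 -1.51  0.23 -3.3  -1.59 -0.24 -1.09 -1.43 -0.73 -0.39
 -1.62 -0.46 -1.89  2.39 -0.79  2.52 -0.94  1.07  1.75  0.03 -0.35 -0.37
  1.   -0.75  0.53 -0.41]
top [536.06 150.91   0.27] slot [np.float64(505.2115955602173), np.float64(142.41516398392218), 84]
[ 0.26 -0.84 -0.36 -0.14 -0.85 -1.59  1.14  0.44 -0.67  1.03  0.49  0.02
  0.1   0.63]
scene [542.93 149.27   0.28] slot [np.float64(512.2217530543809), np.float64(140.28220307114006), 84]
[-0.28 -0.71  0.12 -1.82  0.45 -0.82 -0.34 -0.97 -0.63  1.89  0.44  1.98
  0.2   0.62]
(-5, 74, 6) [ 93.26 163.64]
(-5, -74, 6) [301.42 252.51]
(5, 74, 6) [104.18 157.66]
(0, 75, -64) [ 93.48 261.65]
(0, -75, -64) [297.29 355.89]
(0, 45, -74) [131.25 293.59]
(0, -45, -74) [252.86 350.44]
```

Request:
servo_tool(deltas=[[[0,0,0],[0,0,-0.059],0],[[0.1,0.03,0],[0,0,0],0],[[0.2,0.06,0],[0,0,0],0],[[0.2,0.06,0],[0,0,0],0],[[0.2,0.06,0],[0,0,0],0],[[0.2,0.06,0],[0,0,0],0],[[0.2,0.06,0],[0,0,0],0],[[0.2,0.06,0],[0,0,0],0]])

```text
time_s: 5.85
eef_pos: [502.9, 70.3, 219.7]
ee_rot: [-0.001, 0.605, 0.796, -0.001]
force: [0.6, -0.1, -2.2]
grip_width: 0.1
grip_force: 49.1
```

Request:
servo_tool(deltas=[[[0.2,0.06,0],[0,0,0],0],[[0.152,0.047,0.05],[0,0,0],0],[[0,0,0.1],[0,0,0],0],[[0,0,0.085],[0,0,0],0],[[0,0,0],[0,0,0],0],[[0,0,0],[0,0,0],0],[[0,0,0],[0,0,0],0]])

```text
time_s: 6.55
eef_pos: [505.9, 142.0, 174.9]
ee_rot: [0.0, 0.605, 0.796, 0.0]
force: [0.2, -0.2, -2.5]
grip_width: 0.102
grip_force: 49.1
```

Run:
```python
from h import *
from rig import telemetry
import cv2
S=telemetry.sense();print(S['eef_pos'],S['ee_rot'],S['force']);s=optics.capture("scene");t=optics.capture("top")
cv2.imwrite("pics/s3.png",s);cv2.imwrite("pics/t3.png",t)
S=telemetry.sense();print(S['eef_pos'],S['ee_rot'],S['force'],S['wrist_torque'])
c=lambda im,x,y,w,h,k:cv2.resize(im[y:y+h,x:x+w],None,fx=k,fy=k,interpolation=cv2.INTER_CUBIC)
cv2.imwrite("pics/g3.png",c(s,260,140,100,125,4.8))
```

```text
[505.9386417  142.03836218 174.86867138] [3.19869608e-04 6.05255112e-01 7.96031462e-01 2.42722431e-04] [ 0.18609805 -0.23567783 -2.52525065]
[505.92612742 142.09333983 174.93225341] [4.09971185e-04 6.05228639e-01 7.96051514e-01 3.38092931e-04] [ 0.58191337 -0.1321064  -1.20271713] [ 0.07111668  0.0351563  -0.03059861]
```

View pics/g3.png

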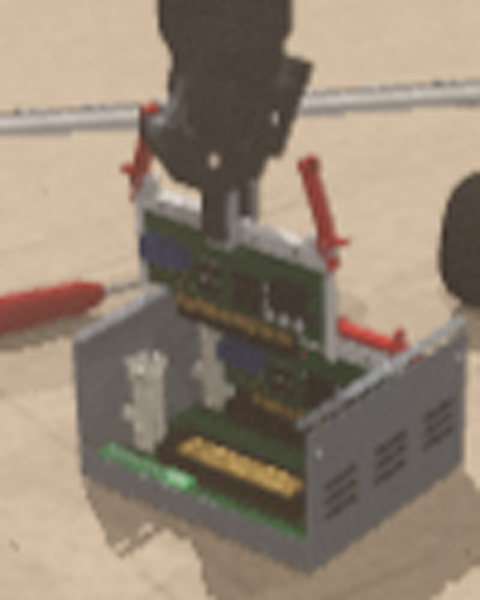

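Run:
```python
from h import *
import cv2
np.set_printoptions(precision=2,suppress=True)
s0=cv2.imread("pics/scene0.png");s3=cv2.imread("pics/s3.png")
yaw=2*np.arctan2(.79605,.60523)-np.pi/2;print("yaw",yaw)
def W(p,X,yw):
    c,s=np.cos(yw),np.sin(yw);return [p[0]+c*X[0]-s*X[1],p[1]+s*X[0]+c*X[1],p[2]+X[2]]
held=[505.9,142.1,185.6]
def nb(slot,yw):return W([slot[0],slot[1],84],[68,0,0],yw)
F=[(-1.5,66,-14),(-1.5,66,-40),(-1.5,5,-14),(-1.5,5,-40)]
def plane(p,yw,xo): return np.float32([pj("scene",W(p,(xo,f[1],f[2]),yw)) for f in F])
K=8
for yw in(yaw-.01,yaw,yaw+.01):
  n=nb([505.9,142.1],yw)
  for xo,name in((-1.5,'pcb'),(-10,'parts')):
    # rectify both to face coords 4px/mm... face 61x26 mm -> 3px/mm
    D=np.float32([[20,20],[20,98],[203,20],[203,98]])
    A=cv2.warpPerspective(s3,cv2.getPerspectiveTransform(plane(held,yaw,xo),D),(223,118),flags=cv2.INTER_CUBIC)
    B=cv2.warpPerspective(s0,cv2.getPerspectiveTransform(plane(n,yw,xo),D),(223,118),flags=cv2.INTER_CUBIC)
    # match centre of B in A-wide
    t=B[22:90,35:150];m=cv2.matchTemplate(A,t,cv2.TM_CCOEFF_NORMED);_,v,_,l=cv2.minMaxLoc(m)
    print(yw,name,v,"offset mm (col=-y,row=-z)",(l[0]-35)/3,(l[1]-22)/3)
    if abs(yw-yaw)<1e-6 and name=='parts': cv2.imwrite("pics/cmp.png",cv2.resize(np.vstack([A,B]),None,fx=2.5,fy=2.5))
```

```text
yaw 0.27068600851787994
0.26068600851787993 pcb 0.845917284488678 offset mm (col=-y,row=-z) 1.3333333333333333 0.6666666666666666
0.26068600851787993 parts 0.9184610843658447 offset mm (col=-y,row=-z) 1.3333333333333333 1.6666666666666667
0.27068600851787994 pcb 0.8343244791030884 offset mm (col=-y,row=-z) -0.3333333333333333 1.3333333333333333
0.27068600851787994 parts 0.9330674409866333 offset mm (col=-y,row=-z) 0.6666666666666666 2.0
0.28068600851787995 pcb 0.8341885209083557 offset mm (col=-y,row=-z) -1.3333333333333333 1.6666666666666667
0.28068600851787995 parts 0.9415188431739807 offset mm (col=-y,row=-z) -0.3333333333333333 2.3333333333333335
```

View pics/cmp.png

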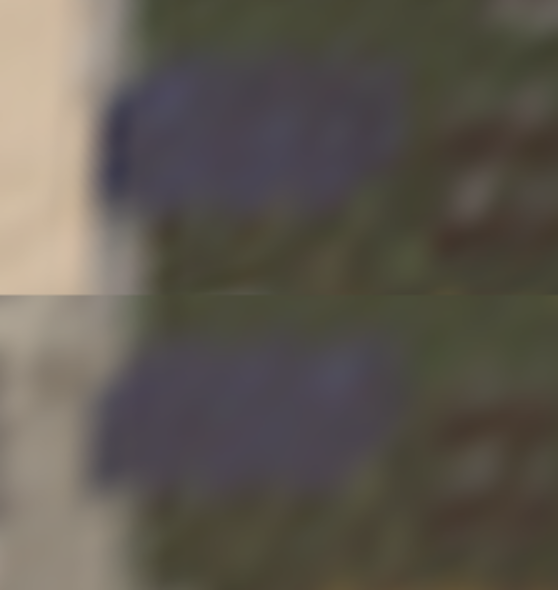

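The rectified comparison shows the held board (upper) against the neighbour shifted by the slot pitch (lower). The blue blocks agree to about 1 mm, so I'll add a small +x trim and lower.

Request:
servo_tool(deltas=[[[0.0015,0.0035,0.06],[0,0,0],0],[[0,0,0.08],[0,0,0],0],[[0,0,0.06],[0,0,0],0],[[0,0,0.02],[0,0,0],0],[[0,0,0.02],[0,0,0],0],[[0,0,0.02],[0,0,0],0],[[0,0,0],[0,0,0],0]])

```text
time_s: 7.35
eef_pos: [506.2, 142.7, 122.1]
ee_rot: [-0.0, 0.605, 0.796, -0.0]
force: [-0.2, 0.7, -2.7]
grip_width: 0.101
grip_force: 49.1
```

Request:
servo_tool(deltas=[[[0,0,0.02],[0,0,0],0],[[0,0,0.02],[0,0,0],0],[[0,0,0.02],[0,0,0],0],[[0,0,0],[0,0,0],0]])

```text
time_s: 7.75
eef_pos: [505.9, 142.7, 109.7]
ee_rot: [-0.0, 0.605, 0.796, -0.0]
force: [0.5, -0.0, -2.6]
grip_width: 0.099
grip_force: 49.1
```

Request:
servo_tool(deltas=[[[0,0,0.02],[0,0,0],0],[[0,0,0.02],[0,0,0],0],[[0,0,0.02],[0,0,0],0],[[0,0,0],[0,0,0],0]])

```text
time_s: 8.15
eef_pos: [505.9, 142.7, 97.6]
ee_rot: [-0.0, 0.605, 0.796, -0.0]
force: [-1.2, 0.7, -3.2]
grip_width: 0.104
grip_force: 49.1
```

Request:
servo_tool(deltas=[[[0,0,0.015],[0,0,0],0],[[0,0,0.015],[0,0,0],0],[[0,0,0.01],[0,0,0],0],[[0,0,0],[0,0,0],0]])

```text
time_s: 8.55
eef_pos: [506.1, 142.7, 90.0]
ee_rot: [-0.0, 0.605, 0.796, -0.0]
force: [0.1, 0.1, -2.5]
grip_width: 0.098
grip_force: 49.1
```

Request:
servo_tool(deltas=[[[0,0,0.007],[0,0,0],0],[[0,0,0.007],[0,0,0],0],[[0,0,0],[0,0,0],0]])

```text
time_s: 8.85
eef_pos: [506.2, 142.7, 87.3]
ee_rot: [-0.0, 0.605, 0.796, -0.0]
force: [0.2, -0.3, -2.8]
grip_width: 0.1
grip_force: 49.1
```

Request:
servo_tool(deltas=[[[0,0,0.007],[0,0,0],0],[[0,0,0],[0,0,0],0],[[0,0,0],[0,0,0],0]])

```text
time_s: 9.15
eef_pos: [506.1, 142.7, 86.0]
ee_rot: [-0.0, 0.605, 0.796, -0.0]
force: [-0.9, 0.4, -3.0]
grip_width: 0.1
grip_force: 49.2
```

Request:
servo_tool(deltas=[[[0,0,0.007],[0,0,0],0],[[0,0,0],[0,0,0],0],[[0,0,0],[0,0,0],0]])

```text
time_s: 9.45
eef_pos: [506.2, 142.7, 84.8]
ee_rot: [-0.0, 0.605, 0.796, -0.0]
force: [-1.4, -1.0, 0.1]
grip_width: 0.101
grip_force: 49.5
```

Request:
servo_tool(deltas=[[[0,0,0],[0,0,0],0.15],[[0,0,0],[0,0,0],0.25],[[0,0,0],[0,0,0],0.35],[[0,0,0],[0,0,0],0.35],[[0,0,0],[0,0,0],0.35],[[0,0,0],[0,0,0],0.35]])

```text
time_s: 10.05
eef_pos: [506.3, 142.8, 84.7]
ee_rot: [0.0, 0.605, 0.796, 0.0]
force: [0.5, 0.2, 0.0]
grip_width: 0.35
grip_force: 0.0
```

Request:
servo_tool(deltas=[[[0,0,-0.05],[0,0,0],0.35],[[0,0,-0.1],[0,0,0],0.35],[[0,0,-0.15],[0,0,0],0.35],[[0,0,-0.2],[0,0,0],0.35],[[0,0,-0.2],[0,0,0],0.35],[[0,0,-0.1],[0,0,0],0],[[0,0,0],[0,0,0],0],[[0,0,0],[0,0,0],0]])

```text
time_s: 10.85
eef_pos: [506.0, 142.7, 244.6]
ee_rot: [-0.0, 0.605, 0.796, -0.0]
force: [-0.2, 0.4, -1.2]
grip_width: -0.003
grip_force: 0.0
```

Run:
```python
from h import *
from rig import telemetry
import cv2
s=optics.capture("scene");t=optics.capture("top")
S=telemetry.sense();print(S['time_s'],S['eef_pos'],S['joints'],S['grip_width'])
c=lambda im,x,y,w,h,k:cv2.resize(im[y:y+h,x:x+w],None,fx=k,fy=k,interpolation=cv2.INTER_CUBIC)
cv2.imwrite("pics/g4.png",np.hstack([c(s,265,150,100,125,4),c(t,220,140,100,125,4)]))
```

```text
10.95 [505.72691994 142.69817153 243.59422683] [ 5.18532696e-02  3.06255041e-01  1.47422092e+00 -2.18976705e-05
  1.36329786e+00 -2.19183782e-01] 0.0032163401287023776
```

View pics/g4.png

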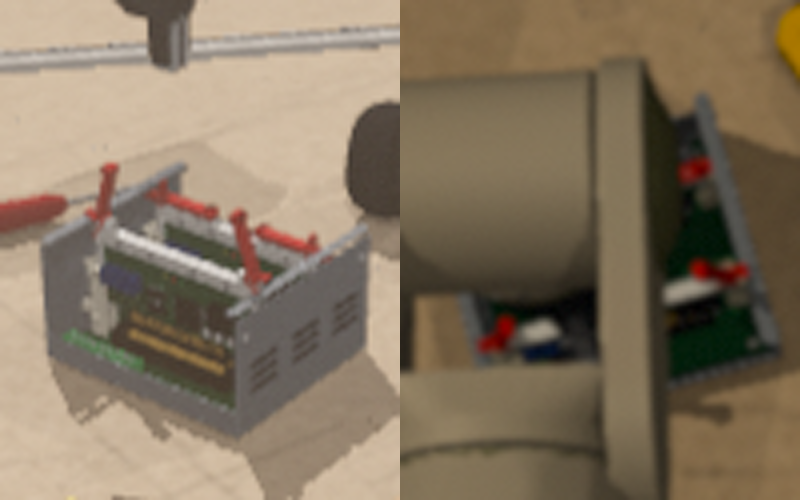

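The board stands upright in the front guides at left crop (170,255). It has been let go and both levers are open. Next come the levers, starting with the left one through its free swing.

Request:
servo_tool(deltas=[[[0.22,0,0],[0,0,0],0],[[0.22,0,0],[0,0,0],0],[[0,0,0.15],[0,0,0],0],[[0,0,0.2],[0,0,0],0],[[0,0,0.12],[0,0,0],0],[[0,0,0],[0,0,0],0],[[0,0,0],[0,0,0],0]], squeeze=20)

```text
time_s: 11.65
eef_pos: [482.8, 227.5, 150.9]
ee_rot: [-0.0, 0.605, 0.796, -0.0]
force: [-0.1, 0.6, 1.0]
grip_width: -0.002
grip_force: 0.0
```

Request:
servo_tool(deltas=[[[-0.02,0,0],[0,0,0],0],[[-0.02,0,0],[0,0,0],0],[[-0.02,0,0],[0,0,0],0],[[-0.02,0,0],[0,0,0],0],[[-0.02,0,0],[0,0,0],0],[[0,0,0],[0,0,0],0]])

```text
time_s: 12.25
eef_pos: [488.2, 207.8, 150.8]
ee_rot: [0.0, 0.605, 0.796, 0.0]
force: [-0.2, 0.6, 0.5]
grip_width: 0.002
grip_force: 0.1
```

Request:
servo_tool(deltas=[[[-0.02,0,0.008],[0,0,0],0],[[-0.02,0,0.012],[0,0,0],0],[[-0.014,0,0.009],[0,0,0],0],[[-0.014,0,0.009],[0,0,0],0],[[0,0,0],[0,0,0],0]])

```text
time_s: 12.75
eef_pos: [491.6, 194.7, 142.7]
ee_rot: [-0.0, 0.605, 0.796, -0.0]
force: [0.2, 0.3, -0.3]
grip_width: 0.002
grip_force: 0.0
```

```bash
cat > st.py <<'E'
from h import *
from rig import telemetry
import cv2
np.set_printoptions(precision=2,suppress=True)
S=telemetry.sense();p=S['eef_pos'];y=.2707;d=p[:2]-[506.1,142.7];c,s=np.cos(y),np.sin(y)
print("t",S['time_s'],"board x",c*d[0]+s*d[1],"y",-s*d[0]+c*d[1],"z",p[2],"F",S['force'],"Fy",-s*S['force'][0]+c*S['force'][1],S['wrist_torque'])
# red blobs in scene and top
def W(X):return [506.1+c*X[0]-s*X[1],142.7+s*X[0]+c*X[1],X[2]]
def expect(th,side,r=49,drop=0):
    yy=70-r*np.cos(th)+1.5*np.sin(th);return pj("scene",W((0,side*yy,105-drop+r*np.sin(th)+1.5*np.cos(th))))
if __name__=="__main__":
    im=optics.capture("scene");hsv=cv2.cvtColor(im,cv2.COLOR_BGR2HSV)
    m=(((hsv[...,0]<8)|(hsv[...,0]>172))&(hsv[...,1]>130)&(hsv[...,2]>60)).astype(np.uint8);m[:,:275]=0;m[:150]=0;m[260:]=0;m[:,365:]=0
    n,l,st,ce=cv2.connectedComponentsWithStats(m)
    for i in range(1,n):
        if st[i,4]>6:print(st[i],ce[i])
    for sd in(1,-1):print(sd,[tuple(expect(t,sd).round(1)) for t in(1.4,1.1,.8,.5)],pj("scene",W((0,sd*70,105))).round(1))
E
python3 st.py
```

```text
t 12.75 board x -0.03384842476383021 y 54.02131659914652 z 142.7343649536434 F [ 0.15  0.35 -0.29] Fy 0.2923341902988111 [ 0.03 -0.08  0.05]
[287 195  11  10  24] [292.46 199.83]
[303 196  16   8  38] [310.29 200.18]
[275 199   6   5  22] [277.14 200.59]
[323 203   9  18  56] [326.46 211.98]
[329 207  15   6  40] [336.43 209.65]
1 [(np.float64(290.0), np.float64(190.5)), (np.float64(293.7), np.float64(193.2)), (np.float64(297.0), np.float64(196.9)), (np.float64(299.6), np.float64(201.4))] [288.9 204.8]
-1 [(np.float64(324.5), np.float64(203.1)), (np.float64(320.5), np.float64(203.0)), (np.float64(317.1), np.float64(204.3)), (np.float64(314.6), np.float64(207.0))] [326.5 219.2]
```

Request:
servo_tool(deltas=[[[0,0,-0.22],[0,0,0],0],[[-0.235,0,0],[0,0,0],0],[[-0.235,0,0],[0,0,0],0],[[-0.235,0,0],[0,0,0],0],[[0,0,0],[0,0,0],0],[[0,0,0.1],[0,0,0],0],[[0,0,0.08],[0,0,0],0],[[0,0,0],[0,0,0],0]])

```text
time_s: 13.6
eef_pos: [528.2, 59.8, 149.3]
ee_rot: [-0.002, 0.605, 0.796, -0.001]
force: [0.1, -0.4, 0.0]
grip_width: 0.003
grip_force: 0.0
```

Request:
servo_tool(deltas=[[[0.02,0,0],[0,0,0],0],[[0.02,0,0],[0,0,0],0],[[0.02,0,0],[0,0,0],0],[[0.02,0,0],[0,0,0],0],[[0.016,0,0],[0,0,0],0],[[0,0,0],[0,0,0],0]])

```text
time_s: 14.2
eef_pos: [524.3, 78.2, 151.3]
ee_rot: [0.0, 0.605, 0.796, 0.0]
force: [-0.9, -0.0, 0.2]
grip_width: -0.002
grip_force: 0.1
```

Request:
servo_tool(deltas=[[[0.02,0,0.008],[0,0,0],0],[[0.02,0,0.012],[0,0,0],0],[[0.014,0,0.009],[0,0,0],0],[[0.014,0,0.009],[0,0,0],0],[[0,0,0],[0,0,0],0]])

```text
time_s: 14.7
eef_pos: [520.4, 91.3, 143.1]
ee_rot: [-0.0, 0.605, 0.796, -0.0]
force: [-0.7, -0.3, 0.8]
grip_width: -0.002
grip_force: 0.0
```

```bash
python3 st.py
```

```text
t 14.7 board x -0.0038362779213620968 y -53.35734727766864 z 143.13964316974423 F [-0.66 -0.3   0.85] Fy -0.11362935200607868 [-0.02 -0.04 -0.06]
[287 195  11  10  23] [292.3  199.87]
[303 196  28  26  89] [319.7  209.02]
[275 199   6   6  27] [277.11 201.  ]
[329 207  15   6  40] [336.43 209.65]
1 [(np.float64(290.0), np.float64(190.5)), (np.float64(293.7), np.float64(193.2)), (np.float64(297.0), np.float64(196.9)), (np.float64(299.6), np.float64(201.4))] [288.9 204.8]
-1 [(np.float64(324.5), np.float64(203.1)), (np.float64(320.5), np.float64(203.0)), (np.float64(317.1), np.float64(204.3)), (np.float64(314.6), np.float64(207.0))] [326.5 219.2]
```

Request:
servo_tool(deltas=[[[0.011,0,0.012],[0,0,0],0],[[0.011,0,0.012],[0,0,0],0],[[0.007,0,0.012],[0,0,0],0],[[0,0,0],[0,0,0],0]])

```text
time_s: 15.15
eef_pos: [519.0, 96.7, 136.1]
ee_rot: [-0.0, 0.605, 0.796, -0.0]
force: [0.3, 0.0, 0.1]
grip_width: -0.003
grip_force: 0.3
```

Request:
servo_tool(deltas=[[[0.007,0,0.012],[0,0,0],0],[[0.007,0,0.012],[0,0,0],0],[[0,0,0],[0,0,0],0]])

```text
time_s: 15.45
eef_pos: [518.6, 99.3, 131.8]
ee_rot: [0.0, 0.605, 0.796, 0.0]
force: [-1.1, -0.3, 4.9]
grip_width: 0.003
grip_force: 2.1
```

Request:
servo_tool(deltas=[[[0,0,-0.2],[0,0,0],0],[[0.2,0,0],[0,0,0],0],[[0.2,0,0],[0,0,0],0],[[0.1,0,0],[0,0,0],0],[[0,0,0.1],[0,0,0],0],[[0,0,0.05],[0,0,0],0],[[0,0,0],[0,0,0],0]])

```text
time_s: 16.15
eef_pos: [490.8, 195.2, 140.0]
ee_rot: [-0.001, 0.605, 0.796, -0.001]
force: [-0.2, 0.6, 0.2]
grip_width: -0.003
grip_force: 0.0
```

```bash
python3 st.py|head -3
```

```text
t 16.15 board x -0.6991419858747907 y 54.71140721100082 z 139.96742342103852 F [-0.16  0.56  0.25] Fy 0.5804663118498767 [ 0.02 -0.   -0.02]
[287 196  11   9  22] [292.32 200.41]
[303 196  28  26 104] [318.37 208.54]
```

Request:
servo_tool(deltas=[[[-0.012,0,0.01],[0,0,0],0],[[-0.012,0,0.01],[0,0,0],0],[[-0.01,0,0.012],[0,0,0],0],[[-0.008,0,0.012],[0,0,0],0],[[0,0,0],[0,0,0],0]])

```text
time_s: 16.7
eef_pos: [494.4, 187.0, 133.1]
ee_rot: [0.001, 0.605, 0.796, 0.0]
force: [0.9, -0.1, 3.6]
grip_width: 0.003
grip_force: 1.1
```

Request:
servo_tool(deltas=[[[-0.007,0,0.012],[0,0,0],0],[[-0.007,0,0.012],[0,0,0],0],[[0,0,0],[0,0,0],0]])

```text
time_s: 17.0
eef_pos: [495.2, 184.4, 128.3]
ee_rot: [0.001, 0.605, 0.796, 0.0]
force: [0.5, 0.5, 4.1]
grip_width: 0.002
grip_force: 1.5
```

Request:
servo_tool(deltas=[[[0,0,-0.2],[0,0,0],0],[[-0.22,0,0],[0,0,0],0],[[-0.22,0,0],[0,0,0],0],[[0,0,0.1],[0,0,0],0],[[0,0,0.07],[0,0,0],0],[[0,0,0.02],[0,0,0],0],[[0.005,0,0.01],[0,0,0],0],[[0,0,0],[0,0,0],0]])

```text
time_s: 17.8
eef_pos: [517.9, 100.7, 128.3]
ee_rot: [0.0, 0.605, 0.796, -0.0]
force: [-0.8, -3.1, 2.2]
grip_width: -0.0
grip_force: 1.4
```

Request:
servo_tool(deltas=[[[0.005,0,0.012],[0,0,0],0],[[0.005,0,0.012],[0,0,0],0],[[0,0,0],[0,0,0],0]])

```text
time_s: 18.1
eef_pos: [517.5, 103.2, 123.5]
ee_rot: [0.0, 0.605, 0.796, 0.0]
force: [-1.6, -1.2, 3.8]
grip_width: -0.001
grip_force: 1.8
```

Request:
servo_tool(deltas=[[[0.004,0,0.012],[0,0,0],0],[[0.004,0,0.012],[0,0,0],0],[[0,0,0],[0,0,0],0]])

```text
time_s: 18.4
eef_pos: [517.2, 104.7, 118.6]
ee_rot: [0.0, 0.605, 0.796, 0.0]
force: [0.1, -1.3, 2.7]
grip_width: -0.001
grip_force: 1.6
```

Request:
servo_tool(deltas=[[[0,0,-0.2],[0,0,0],0],[[0.21,0,0],[0,0,0],0],[[0.21,0,0],[0,0,0],0],[[0,0,0.1],[0,0,0],0],[[0,0,0.07],[0,0,0],0],[[0,0,0.012],[0,0,0],0],[[0,0,0.01],[0,0,0],0],[[0,0,0],[0,0,0],0]])

```text
time_s: 19.2
eef_pos: [494.2, 185.8, 120.4]
ee_rot: [-0.001, 0.605, 0.796, 0.0]
force: [-2.7, 2.7, 3.0]
grip_width: -0.0
grip_force: 1.8
```

```bash
python3 st.py|head -4
```

```text
t 19.2 board x 0.032899907344855706 y 44.697156296247954 z 120.364296488111 F [-2.68  2.65  2.99] Fy 3.2737256456560844 [ 0.45  0.41 -0.02]
[303 196  16   8  36] [310.86 200.42]
[275 199   6   5  23] [277.09 200.74]
[289 203  14   4  26] [294.81 204.42]
```

Request:
servo_tool(deltas=[[[-0.022,0,-0.02],[0,0,0],0],[[0,0,0.015],[0,0,0],0],[[0,0,0.015],[0,0,0],0],[[0,0,0],[0,0,0],0]])

```text
time_s: 19.65
eef_pos: [496.5, 180.4, 118.5]
ee_rot: [0.001, 0.605, 0.796, 0.0]
force: [0.5, -1.1, 3.5]
grip_width: 0.001
grip_force: 1.5
```

Request:
servo_tool(deltas=[[[0,0,0.012],[0,0,0],0],[[0,0,0.012],[0,0,0],0],[[0,0,0],[0,0,0],0]])

```text
time_s: 19.95
eef_pos: [496.5, 180.5, 113.6]
ee_rot: [0.001, 0.605, 0.796, 0.0]
force: [1.0, -1.1, 3.1]
grip_width: -0.002
grip_force: 1.4
```

Request:
servo_tool(deltas=[[[0,0,-0.2],[0,0,0],0],[[-0.19,0,0],[0,0,0],0],[[-0.19,0,0],[0,0,0],0],[[0,0,0.1],[0,0,0],0],[[0,0,0.07],[0,0,0],0],[[0,0,0.02],[0,0,0],0],[[0,0,0.01],[0,0,0],0],[[0,0,0],[0,0,0],0]])

```text
time_s: 20.75
eef_pos: [516.0, 107.6, 113.5]
ee_rot: [0.0, 0.605, 0.796, -0.0]
force: [-1.6, -1.0, 3.4]
grip_width: 0.002
grip_force: 1.6
```

Request:
servo_tool(deltas=[[[0,0,0.01],[0,0,0],0],[[0,0,0.01],[0,0,0],0],[[0,0,0],[0,0,0],0]])

```text
time_s: 21.05
eef_pos: [516.2, 107.9, 109.6]
ee_rot: [0.0, 0.605, 0.796, 0.0]
force: [0.1, -0.3, 3.6]
grip_width: -0.003
grip_force: 1.5
```

Request:
servo_tool(deltas=[[[0,0,-0.2],[0,0,0],0],[[0.18,0,0],[0,0,0],0],[[0.18,0,0],[0,0,0],0],[[0,0,0.1],[0,0,0],0],[[0,0,0.07],[0,0,0],0],[[0,0,0.012],[0,0,0],0],[[0,0,0.008],[0,0,0],0],[[0,0,0],[0,0,0],0]])

```text
time_s: 21.85
eef_pos: [496.7, 177.3, 111.6]
ee_rot: [-0.0, 0.605, 0.796, 0.0]
force: [-1.9, 1.3, 2.3]
grip_width: -0.002
grip_force: 1.3
```

Request:
servo_tool(deltas=[[[0,0,0.01],[0,0,0],0],[[0,0,0.008],[0,0,0],0],[[0,0,0],[0,0,0],0]])

```text
time_s: 22.15
eef_pos: [497.0, 177.0, 107.9]
ee_rot: [0.0, 0.605, 0.796, 0.0]
force: [-0.9, 0.7, 3.3]
grip_width: -0.002
grip_force: 1.8
```

Small alternating bites near the end: left to about 105, then right.

Request:
servo_tool(deltas=[[[0,0,0.007],[0,0,0],0],[[0,0,0.007],[0,0,0],0],[[0,0,0],[0,0,0],0]])

```text
time_s: 22.45
eef_pos: [497.1, 177.0, 105.0]
ee_rot: [0.0, 0.605, 0.796, 0.0]
force: [0.3, -0.0, 3.5]
grip_width: 0.001
grip_force: 1.7
```

Request:
servo_tool(deltas=[[[0,0,-0.2],[0,0,0],0],[[-0.175,0,0],[0,0,0],0],[[-0.175,0,0],[0,0,0],0],[[0,0,0.1],[0,0,0],0],[[0,0,0.07],[0,0,0],0],[[0,0,0.01],[0,0,0],0],[[0,0,0],[0,0,0],0]])

```text
time_s: 23.15
eef_pos: [515.3, 109.6, 108.7]
ee_rot: [-0.0, 0.605, 0.796, -0.0]
force: [0.5, -0.3, 0.3]
grip_width: -0.0
grip_force: 0.2
```

Request:
servo_tool(deltas=[[[0,0,0.01],[0,0,0],0],[[0,0,0.005],[0,0,0],0],[[0,0,0],[0,0,0],0]])

```text
time_s: 23.45
eef_pos: [515.5, 110.0, 106.1]
ee_rot: [0.0, 0.605, 0.796, 0.0]
force: [-1.1, 0.5, 4.0]
grip_width: -0.001
grip_force: 2.3
```

Request:
servo_tool(deltas=[[[0,0,0.006],[0,0,0],0],[[0,0,0.006],[0,0,0],0],[[0,0,0],[0,0,0],0]])

```text
time_s: 23.75
eef_pos: [515.5, 110.0, 103.6]
ee_rot: [0.0, 0.605, 0.796, 0.0]
force: [-1.3, 1.1, 4.9]
grip_width: -0.003
grip_force: 1.9
```

Request:
servo_tool(deltas=[[[0,0,0.006],[0,0,0],0],[[0,0,0],[0,0,0],0]])

```text
time_s: 23.95
eef_pos: [515.5, 109.9, 102.3]
ee_rot: [0.0, 0.605, 0.796, 0.0]
force: [-0.8, 0.7, 3.4]
grip_width: 0.004
grip_force: 1.9
```

Now left to about 101.

Request:
servo_tool(deltas=[[[0,0,-0.2],[0,0,0],0],[[0.17,0,0],[0,0,0],0],[[0.17,0,0],[0,0,0],0],[[0,0,0.1],[0,0,0],0],[[0,0,0.07],[0,0,0],0],[[0,0,0.01],[0,0,0],0],[[0,0,0],[0,0,0],0]])

```text
time_s: 24.65
eef_pos: [497.0, 175.2, 106.0]
ee_rot: [-0.0, 0.605, 0.796, -0.0]
force: [-0.6, 0.2, 0.8]
grip_width: 0.001
grip_force: 0.1
```

Request:
servo_tool(deltas=[[[0,0,0.006],[0,0,0],0],[[0,0,0.006],[0,0,0],0],[[0,0,0],[0,0,0],0]])

```text
time_s: 24.95
eef_pos: [497.5, 175.1, 104.2]
ee_rot: [0.0, 0.605, 0.796, 0.0]
force: [-1.0, -0.7, 3.6]
grip_width: 0.005
grip_force: 1.8
```

Request:
servo_tool(deltas=[[[0,0,0.006],[0,0,0],0],[[0,0,0],[0,0,0],0]])

```text
time_s: 25.15
eef_pos: [497.4, 175.1, 102.7]
ee_rot: [0.0, 0.605, 0.796, 0.0]
force: [-0.5, -2.9, 3.8]
grip_width: -0.0
grip_force: 2.0
```

Request:
servo_tool(deltas=[[[0,0,0.005],[0,0,0],0],[[0,0,0],[0,0,0],0]])

```text
time_s: 25.35
eef_pos: [497.4, 175.2, 101.5]
ee_rot: [0.0, 0.605, 0.796, 0.0]
force: [0.3, -3.1, 4.0]
grip_width: -0.001
grip_force: 1.8
```

Request:
servo_tool(deltas=[[[0,0,0.005],[0,0,0],0],[[0,0,0],[0,0,0],0]])

```text
time_s: 25.55
eef_pos: [497.5, 175.2, 100.9]
ee_rot: [0.0, 0.605, 0.796, 0.0]
force: [0.1, -2.7, 5.8]
grip_width: -0.001
grip_force: 3.5
```

Request:
servo_tool(deltas=[[[0,0,0.005],[0,0,0],0],[[0,0,0],[0,0,0],0]])

```text
time_s: 25.75
eef_pos: [497.7, 175.3, 100.5]
ee_rot: [0.001, 0.605, 0.796, 0.001]
force: [-2.6, -2.0, 13.5]
grip_width: -0.001
grip_force: 6.4
```

```bash
python3 st.py|head -6
```

```text
t 25.75 board x 0.6648645462715788 y 33.67476815717311 z 100.54471295463799 F [-2.59 -2.04 13.52] Fy -1.2759777810889303 [-0.48  0.36  0.02]
[275 199   6   5  23] [277.17 200.61]
[305 198  14   7  34] [311.65 200.85]
[287 204   9   6  23] [291.26 207.13]
[329 207  15   6  39] [336.26 209.64]
[314 213  16  10  61] [321.89 217.48]
```

Request:
servo_tool(deltas=[[[0,0,-0.2],[0,0,0],0],[[-0.17,0,0],[0,0,0],0],[[-0.17,0,0],[0,0,0],0],[[0,0,0.1],[0,0,0],0],[[0,0,0.07],[0,0,0],0],[[0,0,0.02],[0,0,0],0],[[0,0,0],[0,0,0],0]])

```text
time_s: 26.5
eef_pos: [515.3, 109.8, 101.3]
ee_rot: [-0.0, 0.605, 0.796, -0.0]
force: [-0.5, -0.6, 1.0]
grip_width: -0.003
grip_force: 0.5
```

Request:
servo_tool(deltas=[[[0,0,0.005],[0,0,0],0],[[0,0,0],[0,0,0],0]])

```text
time_s: 26.7
eef_pos: [515.5, 109.9, 100.8]
ee_rot: [0.0, 0.605, 0.796, 0.0]
force: [-0.7, -1.6, 4.2]
grip_width: 0.001
grip_force: 1.8
```

Request:
servo_tool(deltas=[[[0,0,0.004],[0,0,0],0],[[0,0,0],[0,0,0],0]])

```text
time_s: 26.9
eef_pos: [515.6, 109.9, 100.5]
ee_rot: [0.0, 0.605, 0.796, 0.0]
force: [-2.0, -2.6, 8.3]
grip_width: 0.003
grip_force: 4.3
```

Request:
servo_tool(deltas=[[[0,0,0.003],[0,0,0],0],[[0,0,0],[0,0,0],0]])

```text
time_s: 27.1
eef_pos: [515.8, 109.9, 100.4]
ee_rot: [0.001, 0.605, 0.796, 0.0]
force: [-2.5, -1.3, 11.5]
grip_width: -0.002
grip_force: 6.1
```

Request:
servo_tool(deltas=[[[0,0,0.002],[0,0,0],0],[[0,0,0],[0,0,0],0]])

```text
time_s: 27.3
eef_pos: [516.1, 109.9, 100.3]
ee_rot: [0.001, 0.605, 0.796, 0.001]
force: [-2.6, -2.4, 14.0]
grip_width: -0.002
grip_force: 6.8
```

Request:
servo_tool(deltas=[[[0,0,-0.2],[0,0,0],0],[[0.17,0,0],[0,0,0],0],[[0.17,0,0],[0,0,0],0],[[0,0,0.1],[0,0,0],0],[[0,0,0.06],[0,0,0],0],[[0,0,0.01],[0,0,0],0],[[0,0,0.01],[0,0,0],0],[[0,0,0],[0,0,0],0]])

```text
time_s: 28.1
eef_pos: [497.4, 174.9, 102.9]
ee_rot: [0.0, 0.605, 0.796, 0.0]
force: [-0.6, 0.1, 0.6]
grip_width: -0.001
grip_force: 0.2
```

Request:
servo_tool(deltas=[[[0,0,0.01],[0,0,0],0],[[0,0,0],[0,0,0],0]])

```text
time_s: 28.3
eef_pos: [497.6, 175.0, 101.1]
ee_rot: [0.001, 0.605, 0.796, 0.0]
force: [-0.0, -1.9, 2.9]
grip_width: -0.002
grip_force: 1.2
```

Request:
servo_tool(deltas=[[[0,0,0.006],[0,0,0],0],[[0,0,0],[0,0,0],0]])

```text
time_s: 28.5
eef_pos: [497.8, 175.2, 100.4]
ee_rot: [0.001, 0.605, 0.796, 0.001]
force: [-0.3, -1.7, 7.1]
grip_width: -0.002
grip_force: 4.0
```

Request:
servo_tool(deltas=[[[0,0,0.004],[0,0,0],0],[[0,0,0],[0,0,0],0]])

```text
time_s: 28.7
eef_pos: [498.0, 175.3, 100.2]
ee_rot: [0.001, 0.605, 0.796, 0.001]
force: [-2.0, -0.3, 13.1]
grip_width: 0.003
grip_force: 6.2
```

Request:
servo_tool(deltas=[[[0,0,0.003],[0,0,0],0],[[0,0,0],[0,0,0],0]])

```text
time_s: 28.9
eef_pos: [498.3, 175.5, 100.0]
ee_rot: [0.001, 0.605, 0.796, 0.001]
force: [-2.2, -0.1, 15.0]
grip_width: -0.002
grip_force: 7.7
```

Request:
servo_tool(deltas=[[[0,0,-0.2],[0,0,0],0],[[-0.17,0,0],[0,0,0],0],[[-0.17,0,0],[0,0,0],0],[[0,0,0.1],[0,0,0],0],[[0,0,0.07],[0,0,0],0],[[0,0,0.015],[0,0,0],0],[[0,0,0],[0,0,0],0]])

```text
time_s: 29.6
eef_pos: [515.5, 109.6, 101.2]
ee_rot: [0.0, 0.605, 0.796, -0.0]
force: [0.7, -0.1, 0.1]
grip_width: 0.003
grip_force: 0.2
```

Request:
servo_tool(deltas=[[[0,0,0.005],[0,0,0],0],[[0,0,0],[0,0,0],0]])

```text
time_s: 29.8
eef_pos: [515.6, 109.8, 100.6]
ee_rot: [0.0, 0.605, 0.796, 0.0]
force: [-1.6, -1.6, 4.6]
grip_width: -0.003
grip_force: 2.1
```

Request:
servo_tool(deltas=[[[0,0,0.005],[0,0,0],0],[[0,0,0.002],[0,0,0],0],[[0,0,0],[0,0,0],0]])

```text
time_s: 30.1
eef_pos: [516.2, 109.8, 100.2]
ee_rot: [0.001, 0.605, 0.796, 0.001]
force: [-1.9, -1.9, 11.7]
grip_width: 0.0
grip_force: 6.1
```

Request:
servo_tool(deltas=[[[0,0,-0.2],[0,0,0],0],[[0.17,0,0],[0,0,0],0],[[0.17,0,0],[0,0,0],0],[[0,0,0.1],[0,0,0],0],[[0,0,0.07],[0,0,0],0],[[0,0,0.015],[0,0,0],0],[[0,0,0.005],[0,0,0],0],[[0,0,0],[0,0,0],0]])

```text
time_s: 30.9
eef_pos: [497.5, 175.2, 101.2]
ee_rot: [0.0, 0.605, 0.796, 0.0]
force: [-0.3, 0.6, 0.0]
grip_width: 0.0
grip_force: 0.0
```

Request:
servo_tool(deltas=[[[0,0,0.004],[0,0,0],0],[[0,0,0],[0,0,0],0]])

```text
time_s: 31.1
eef_pos: [497.6, 175.2, 100.6]
ee_rot: [0.001, 0.605, 0.796, 0.0]
force: [0.4, 0.5, 3.7]
grip_width: 0.0
grip_force: 1.8
```

Request:
servo_tool(deltas=[[[0,0,-0.2],[0,0,0],0],[[0,0,-0.25],[0,0,0],0],[[0,0,-0.25],[0,0,0],0],[[0,0,-0.25],[0,0,0],0],[[0,0,0],[0,0,0],0],[[0,0,0],[0,0,0],0]])

```text
time_s: 31.7
eef_pos: [497.3, 175.2, 290.4]
ee_rot: [0.001, 0.605, 0.796, 0.001]
force: [-0.1, -0.1, -1.6]
grip_width: 0.0
grip_force: 0.0
```

Run:
```python
from h import *
import cv2
im=optics.capture("scene");s0=cv2.imread("pics/scene0.png")
yw=.2707;c,s=np.cos(yw),np.sin(yw)
def W(p,X):return [p[0]+c*X[0]-s*X[1],p[1]+s*X[0]+c*X[1],p[2]+X[2]]
F=[(0,70,16),(0,-70,16),(0,70,-12),(0,-70,-12)]
D=np.float32([[20,20],[440,20],[20,104],[440,104]])
def rec(I,p):return cv2.warpPerspective(I,cv2.getPerspectiveTransform(np.float32([pj("scene",W(p,f)) for f in F]),D),(460,124),flags=cv2.INTER_CUBIC)
A=rec(im,[506.1,142.7,84]);B=rec(s0,W([506.1,142.7,84],[68,0,0]))
for nm,a,b in(("left",20,170),("mid",170,290),("right",290,440)):
    m=cv2.matchTemplate(A,B[20:75,a:b],cv2.TM_CCOEFF_NORMED);_,v,_,l=cv2.minMaxLoc(m);print(nm,round(v,2),"mm -y,-z:",(l[0]-a)/3,(l[1]-20)/3)
```

```text
left 0.96 mm -y,-z: -1.0 0.6666666666666666
mid 0.81 mm -y,-z: -5.333333333333333 2.3333333333333335
right 0.96 mm -y,-z: -1.3333333333333333 0.3333333333333333
```

Both levers match the neighbour's home shape (correlation 0.96), with a level offset under 1 mm. Handing in.

```bash
python3 -c "
from rig import ctrl
print(ctrl.finish_job())"
```

```text
the job is handed in; nothing more can be done
None
```

I handed the job in at about 32 s: the board was lowered into the front slot, released on the connector, and drawn home by pushing its two levers in turn until both bottomed on their stops. The highest lever force I read was about 15 N. The last image check put the levers within 1 mm of the neighbour's height; no verdict was returned.

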